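# Ease the check weight out of its catching holder and set it on the balance

### The arm

A 7-joint arm with a two-finger parallel gripper is mounted at the origin on the work surface. World frame = base frame: x ahead of the robot, y to its left, z up, the work surface at z = 0. Lengths are in mm, angles in rad, forces in N, time in s.
With the tool pointing down it reaches from about 400 to 850 mm from the base axis. Payload 10.4 kg.
Tool frame: the origin (TCP) lies on the centre line of the jaws, within the pads' length; the fingertips stand 11 mm ahead of it and the grasp point (between the pads) lies 8 mm behind it (arm.nose_length is the distance from the TCP to the fingertips, in mm); z points along the fingers, y is the line along which they close (so a half turn about z gives the same grasp; the last joint's range is limited). The gripper opens to 87 mm and grips with 3 to 60 N. Pads are 19 mm wide; open, the fingers measure 117 mm over their backs; the gripper's body (75 mm by 190 mm) begins 51 mm behind the grasp point.
Start: joints at [-0.023, 0.332, -0.065, 1.46, 0.022, 1.35, -0.088], TCP at [625.023, 0.019, 210.276] pointing down, gripper open.
Joint ranges: [-2.6, 2.6], [-0.5, 2.12], [-1.47, 1.34], [0.16, 2.42], [-1.27, 4.41], [0.06, 2.06], [-2.6, 2.6]. Speed limits (rad/s): [2.22, 2.22, 2.79, 2.79, 3.14, 3.14, 3.14].

### API

Orientations are given as a unit quaternion [x, y, z, w].
In Python, from bench import arm gives the robot as it stands.
- The arm moves only by the tool send_rows, never from a script. Its arguments are lists of equal length, an entry for each row: "linear": the shift along the tool's x, y, z normalised to -1 to 1, where 1 is 12 cm, a list of three; "rot": the turn, a rotation vector about the tool's x, y, z normalised to -1 to 1, where 1 is pi/2 rad, a list of three; "grip": the gripper's target within -1 to 1 (shut at 1, half-way at 0, fully open at -1). In form: {"linear": [[x, y, z], ...], "rot": [[rx, ry, rz], ...], "grip": [grip, ...]}. A call has exactly 10 rows; each row shifts and turns the commanded pose from where the row before left it, along the tool's axes as they then stand; what a row does not reach is not made up. A row lasts 1/12 s, in which the tool goes at most 41.7 mm and 7.16 degrees, less where a joint would pass 70% of its speed; a pose out of reach is approached as far as the arm can. A call with a number of a shift or a turn outside -1 to 1 is refused whole. A call with a gripper value outside its range is refused whole. The fingers move at their own pace and stop on an object; "newtons" is the grip in N (left out, the last holds). Time passes only in rows, so rows that do not move let the fingers close, or fill a call up. It gives the time, the measured TCP pose, the force, the opening and the grip force at its end, in the units of the state.
- arm.read_state(): the state, without advancing time (a new reading comes with each control period).
- arm.read_camera(name): name is "scene" or "side" or "wrist"; returns (picture, depth): 400x640x3 uint8, red, green, blue; 400x640 float32, mm along the optical axis (not along the pixel's ray), 0 where there is no reading.
- arm.camera_model(name): a dict with "K" (3x3 intrinsics, pixels), "R" (3x3) and "t" (3): a world point X has camera coordinates R X + t. Camera axes: x right, y down, z forward; pixel columns grow to the right and rows downward; lengths in mm; the calibration is good to about 2 mm. The wrist camera is an equidistant fisheye: a pixel r from the principal point sees the ray r / f radians off the axis. A picture is of the moment at which its call begins: read the wrist's pose just before it. camera_model takes no time and is no camera call; for the wrist camera it gives the pose at the moment of the call.
- arm.sign_off(): hands the job in; it is judged then, once.
The state is a dict: "time": time; "qpos": joint angles; "joint_velocities": joint speeds; "joint_torque": joint torques, N m; "tcp_pos": TCP position; "eef_rot": TCP orientation; "wrist_force": force on the tool from outside, world axes, zero at the start; "wrist_torque": the same for the moment, N m; "finger_gap": opening from 0.0 (shut) to 1.0 (fully open); "gripper_force": force on a finger pad.
Only numpy, scipy, OpenCV 4.12 (cv2) and the standard library are available. Lean on these libraries where they do the work, as an engineer would, in place of code of your own. Each camera call takes 0.05 s, during which the arm holds its last target. There are 200 camera calls.

### The job

Draw the steel check weight straight up out of its light grey holder and stand it gently on the middle of the balance pan, then let go. A tongue hidden in the holder's mouth catches the weight's foot on one side, so feel for the side where it comes free; keep the holder standing on the bench where it is, neither lifted, tipped nor dragged. Leave the beaker, bottle and jar alone.

Things in the scene. Friction and masses are not known exactly. Their poses are not given: they have to be found in the camera images.
- weight: Steel check weight, about 0.2 kg, loose, round about its z axis (up), 140 mm tall; origin at the centre of its underside. Going up: foot 26 mm in diameter from 0 to 30 mm; stem 6 mm thick; dust cover 48 mm in diameter from 77 to 80 mm, hiding the holder's mouth; stem; gripping knob 18 mm in diameter from 112 to 140 mm. It starts standing on the holder's floor, about on its axis.
- holder: Loose grey plastic holder, only about 0.2 kg, standing on the bench, round about its z axis (up); origin at the centre of its underside. Foot disc 72 mm in diameter, 6 mm thick; tower 52 mm in outer diameter, 80 mm tall; bore 44 mm in diameter, its floor 6 mm above the underside. Its yaw tells nothing.
- tongue_level (a point): Point on the holder's axis level with the underside of a hidden stiff tongue (4 mm thick, 26 mm wide), 58 mm above the holder's underside. The tongue reaches in from ONE side of the bore to a straight edge 9 mm from the axis. Which side is unknown: any direction, new each time, fixed during a run. On the axis the weight rises 22 mm, then its foot catches and lifts the holder.
- mouth (a point): Centre of the holder's open top, 80 mm above its underside; the weight must rise 74 mm to be out. Shifted off the axis, away from the tongue, by more than 4 mm the weight's foot passes the tongue; up to 6 mm off the axis in any direction it touches neither wall nor tongue as long as its foot is below the tongue.
- balance: White laboratory balance, fixed, 260 x 190 mm, 58 mm tall, display at its -x end; origin at the centre of its underside. The round pan lies 40 mm along its +x from the origin.
- pan_top (a point): Centre of the top face of the balance's round steel pan, 120 mm in diameter, about 70 mm above the bench. The pan is sprung: it sinks about 1 mm per newton, 8 mm at most, and then is solid.
- beaker: Bystander: small glass beaker 52 mm wide, 65 mm tall; origin at the centre of its underside.
- bottle: Bystander: small white bottle with a black cap, 42 mm wide, 85 mm tall; origin at the centre of its underside.
- jar: Bystander: white jar with a red lid, 66 mm wide, 90 mm tall; origin at the centre of its underside.
There are look-alikes about, which are no part of the job. Leave any blue or yellow look-alike of the holder alone. There is more than one size of the weight; the job needs the smallest.

How it is judged:
By the outcome, as a careful person would: the job done as asked, in the order asked, and still so for the second after the job is handed in, with the robot touching nothing.
It also fails if it takes over 58 s, if anything falls off the work surface, if the arm or the gripper's body presses on something with over 40 N, if the wrist force passes 120 N, or if a joint passes its speed limit or range.

## Working session

There is one attempt and no reset: what is moved stays moved. The work goes in short steps, Python scripts to look and compute and a tool call to move; the robot and the scene stay as the last step left them, time stands still between calls to the robot, and variables do not carry over. Pictures are saved under pics/ and viewed, at most 10 in all, crops included, and the job is handed in when it is done.

Besides the shell and the picture viewer there is one more tool, called after "Call:" by a JSON object that holds its "fn" and its "kwargs". send_rows: Moves the arm, as the interface text tells. Scaled input: -1 to 1 covers 12 cm each way for a shift and pi/2 rad each way for a turn. Its arguments: {"type":"object","properties":{"linear":{"type":"array","items":{"type":"array","items":{"type":"number"}}},"rot":{"type":"array","items":{"type":"array","items":{"type":"number"}}},"grip":{"type":"array","items":{"type":"number"}},"newtons":{"type":"number"}},"required":["linear","rot","grip"]}

```bash
mkdir -p pics; python3 - <<'E'
from bench import arm
import cv2,numpy as np,pickle
d={}
for n in("scene","side"):
    p,z=arm.read_camera(n); d[n]=(p,z,arm.camera_model(n)); cv2.imwrite(f"pics/{n}0.png",p[:,:,::-1])
    m=d[n][2]; print(n,m["K"],-np.array(m["R"]).T@m["t"],np.array(m["R"])[2])
pickle.dump(d,open("d.pkl","wb"))
s=arm.read_state();print(s["tcp_pos"],s["eef_rot"],s["finger_gap"],s["wrist_force"])
E
```

```text
scene [[417.40719121   0.         313.77453885]
 [  0.         417.40719121 203.51767188]
 [  0.           0.           1.        ]] [1078.30238489   37.6767678   801.59571674] [-0.57357248  0.00211425 -0.81915209]
side [[468.02407734   0.         322.74842698]
 [  0.         468.02407734 205.90796054]
 [  0.           0.           1.        ]] [259.21776283 599.40256401 872.00712134] [ 0.31709258 -0.55494078 -0.76908584]
[ 6.24647658e+02 -3.79039349e-03  2.09539560e+02] [ 7.07101425e-01  7.07111870e-01 -4.54643333e-04 -4.14037872e-04] 0.998957323182032 [-0.00638226 -0.06428491  0.1214714 ]
```

View pics/scene0.png

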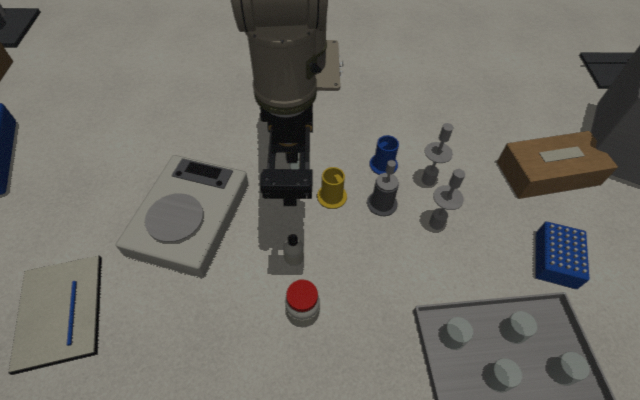

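View pics/side0.png

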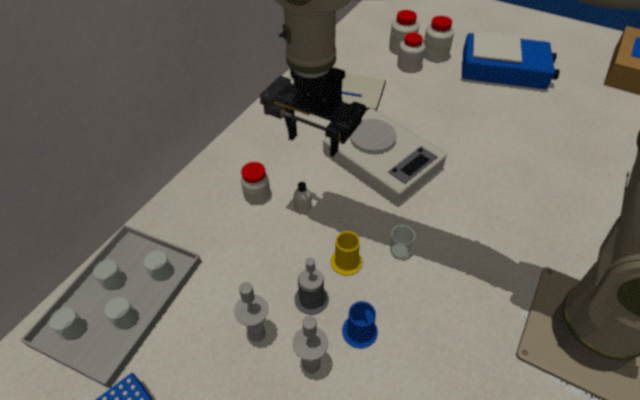

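The pictures show the weight in the light grey holder at scene (385,188) / side (311,285). The look-alikes are larger free weights at scene (438,155) and (448,200) / side (250,310) and (311,345), a yellow holder at scene (333,187) and a blue one at (386,155). I choose the grey holder with its weight. The pan is at scene (175,217) / side (373,136).

```bash
cat > h.py <<'E'
import numpy as np
from scipy.optimize import least_squares
def cloud(z,m):
    v,u=np.mgrid[:z.shape[0],:z.shape[1]]; K=m["K"]
    c=np.stack([(u-K[0,2])/K[0,0]*z,(v-K[1,2])/K[1,1]*z,z],-1)
    w=(c-np.array(m["t"]))@np.array(m["R"]); w[z==0]=np.nan; return w
def ray(uv,m,h):
    R=np.array(m["R"]);o=-R.T@m["t"];d=R.T@np.linalg.inv(m["K"])@[uv[0],uv[1],1.];return o+d*(h-o[2])/d[2]
def circ(P,r):
    f=lambda c:np.hypot(P[:,0]-c[0],P[:,1]-c[1])-r
    return least_squares(f,P.mean(0),loss="soft_l1").x
E
python3 - <<'E'
import pickle,numpy as np,cv2
from h import *
d=pickle.load(open("d.pkl","rb"))
box={"scene":(360,150,412,220),"side":(288,250,336,318)}
pan={"scene":(140,188,210,248),"side":(345,115,402,156)}
ims=[]
for n in d:
    p,z,m=d[n];w=cloud(z,m)
    a,b,c,e=box[n];sat=cv2.cvtColor(p,cv2.COLOR_RGB2HSV)[...,1]
    W=w[b:e,a:c][sat[b:e,a:c]<70]
    for lo,hi,r in((3,9,36),(25,70,26),(82,90,24),(120,140,9),(143,150,0)):
        Q=W[(W[:,2]>lo)&(W[:,2]<hi)]
        if len(Q)>4: print(n,lo,hi,len(Q),circ(Q[:,:2],r).round(1) if r else Q.mean(0).round(1),Q.mean(0).round(1))
    print("maxz",np.nanmax(W[:,2]))
    a,b,c,e=pan[n];W=w[b:e,a:c].reshape(-1,3);Q=W[(W[:,2]>66)&(W[:,2]<76)]
    (cx,cy),r=cv2.minEnclosingCircle(Q[:,:2].astype(np.float32));print(n,"pan",len(Q),Q.mean(0).round(1),cx,cy,r)
    a,b,c,e=box[n];ims.append(cv2.resize(p[b:e,a:c],(390,520),interpolation=cv2.INTER_CUBIC))
cv2.imwrite("pics/crop.png",np.hstack(ims)[:,:,::-1])
E
```

```text
scene 3 9 259 [508.5 200.2] [517.1 195.9   5.6]
scene 25 70 301 [515.  198.5] [528.  194.   47.4]
scene 82 90 273 [507.9 199.8] [517.6 198.   85.6]
scene 120 140 50 [514.5 198.3] [521.9 196.9 129.9]
scene 143 150 48 [515.8 198.1 145.5] [515.8 198.1 145.5]
maxz 147.61694442527062
scene pan 2161 [ 601.8 -253.9   69.5] 599.3853149414062 -254.2789306640625 61.00471496582031
side 3 9 356 [519.8 194.3] [514.3 204.5   5.5]
side 25 70 288 [516.  200.1] [504.7 217.3  48. ]
side 82 90 364 [520.7 191.7] [513.3 203.3  86. ]
side 120 140 54 [515.1 200.1] [511.5 206.1 130. ]
side 143 150 65 [514.2 200.9 145.5] [514.2 200.9 145.5]
maxz 183.45764335708495
side pan 1102 [ 594.8 -249.4   69.9] 598.6471557617188 -252.29489135742188 61.928611755371094
```

View pics/crop.png

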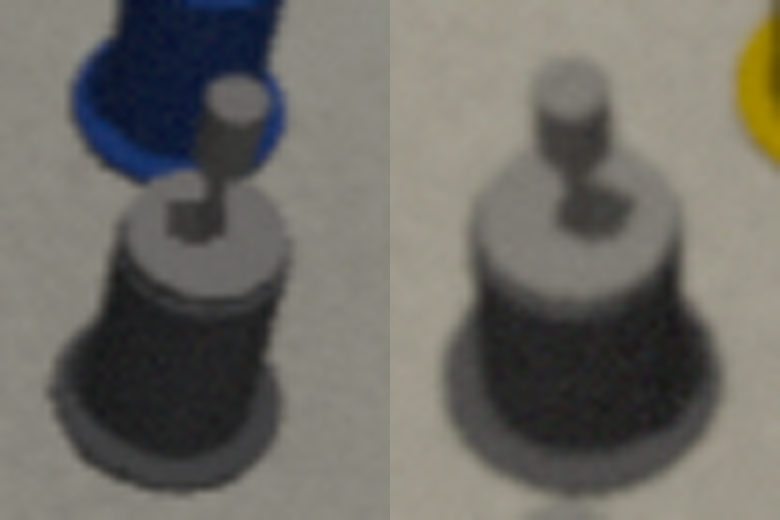

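The crop confirms the smallest weight (18 mm knob, 48 mm cover) standing in the grey holder, top at z≈146 as expected, axis ≈ (515, 199). The pan centre is ≈ (599, -253, 70), radius ≈ 61, as given.

Call:
{"fn": "send_rows", "kwargs": {"linear": [[0.15,-0.08,0],[0.208,-0.115,0],[0.208,-0.115,0],[0.208,-0.115,0],[0.208,-0.115,0],[0.208,-0.115,0],[0.208,-0.115,0],[0.208,-0.115,0],[0.053,-0.028,0],[0,0,0]], "rot": [[0,0,0],[0,0,0],[0,0,0],[0,0,0],[0,0,0],[0,0,0],[0,0,0],[0,0,0],[0,0,0],[0,0,0]], "grip": [-1,-1,-1,-1,-1,-1,-1,-1,-1,-1]}}

```text
time: 0.93
tcp_pos: [514.0, 201.7, 210.1]
eef_rot: [0.705, 0.709, 0.0, -0.0]
wrist_force: [0.7, -0.8, 0.3]
finger_gap: 0.998
gripper_force: 0.0
```

```bash
python3 - <<'E'
from bench import arm
import pickle,numpy as np,cv2
from h import *
d=pickle.load(open("d.pkl","rb"))
p,z,m=d["scene"];w=cloud(z,m)
for a,b,c,e in((422,120,456,190),(430,165,468,233),(368,132,402,160),(318,165,350,208)):
    W=w[b:e,a:c].reshape(-1,3);W=W[np.isfinite(W[:,2])&(W[:,2]>20)];print(np.percentile(W,[2,50,98],axis=0).round())
from scipy.spatial.transform import Rotation as R
s=arm.read_state();print(s["tcp_pos"],R.from_quat(s["eef_rot"]).as_matrix().round(3).tolist(),s["wrist_force"],s["wrist_torque"])
p,z=arm.read_camera("wrist");cv2.imwrite("pics/w1.png",p[:,:,::-1])
E
```

```text
[[421. 291.  25.]
 [453. 314. 104.]
 [579. 343. 182.]]
[[446. 290.  24.]
 [573. 315. 103.]
 [597. 343. 182.]]
[[373. 187.  34.]
 [399. 212.  65.]
 [423. 235.  81.]]
[[473.  56.  22.]
 [508.  81.  60.]
 [522. 104.  81.]]
[514.00071863 201.71019929 210.142179  ] [[-0.005, 1.0, -0.001], [1.0, 0.005, 0.001], [0.001, -0.001, -1.0]] [ 0.68041887 -0.81974952  0.2710784 ] [ 0.0542079  -0.00657682 -0.03742591]
```

View pics/w1.png

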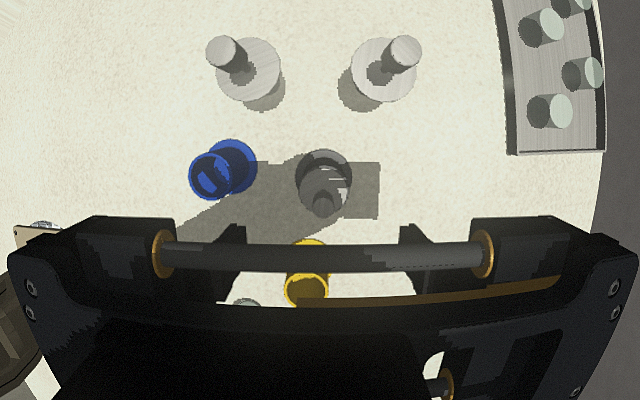

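The wrist picture shows the weight in the grey holder at (325,185), between the finger tips. The tall look-alike weights at (245,65) and (385,65) lie at y>290, well clear of the gripper body. I descend now.

Call:
{"fn": "send_rows", "kwargs": {"linear": [[-0.005,0,0.05],[0,0,0.1],[0,0,0.12],[0,0,0.12],[0,0,0.12],[0,0,0.1],[0,0,0.07],[0,0,0.03],[0,0,0],[0,0,0]], "rot": [[0,0,0],[0,0,0],[0,0,0],[0,0,0],[0,0,0],[0,0,0],[0,0,0],[0,0,0],[0,0,0],[0,0,0]], "grip": [-1,-1,-1,-1,-1,-1,-1,-1,-1,-1]}}

```text
time: 1.82
tcp_pos: [515.7, 198.4, 125.3]
eef_rot: [0.707, 0.707, 0.0, 0.0]
wrist_force: [-0.1, 0.2, 0.7]
finger_gap: 0.995
gripper_force: 0.0
```

```bash
cat > st.py <<'E'
from bench import arm
import numpy as np
s=arm.read_state()
for k in("time","tcp_pos","eef_rot","wrist_force","wrist_torque","finger_gap","gripper_force"):print(k,np.round(s[k],4))
E
python3 st.py
```

```text
time 1.8167
tcp_pos [515.7417 198.431  125.325 ]
eef_rot [7.072e-01 7.070e-01 2.000e-04 1.000e-04]
wrist_force [-0.1358  0.22    0.7196]
wrist_torque [-0.0099 -0.0182 -0.0402]
finger_gap 0.9952
gripper_force 0.0
```

Call:
{"fn": "send_rows", "kwargs": {"linear": [[0,0,0],[0,0,0],[0,0,0],[0,0,0],[0,0,0],[0,0,0],[0,0,0],[0,0,0],[0,0,0],[0,0,0]], "rot": [[0,0,0],[0,0,0],[0,0,0],[0,0,0],[0,0,0],[0,0,0],[0,0,0],[0,0,0],[0,0,0],[0,0,0]], "grip": [0,0.3,0.5,0.6,0.7,0.8,1,1,1,1], "newtons": 8}}

```text
time: 2.65
tcp_pos: [515.5, 198.5, 125.0]
eef_rot: [0.707, 0.707, 0.0, 0.0]
wrist_force: [0.6, -1.6, -0.9]
finger_gap: 0.329
gripper_force: 0.0
```

Call:
{"fn": "send_rows", "kwargs": {"linear": [[0,0,0],[0,0,0],[0,0,0],[0,0,0],[0,0,0],[0,0,0],[0,0,0],[0,0,0],[0,0,0],[0,0,0]], "rot": [[0,0,0],[0,0,0],[0,0,0],[0,0,0],[0,0,0],[0,0,0],[0,0,0],[0,0,0],[0,0,0],[0,0,0]], "grip": [1,1,1,1,1,1,1,1,1,1], "newtons": 40}}

```text
time: 3.48
tcp_pos: [515.4, 198.5, 125.0]
eef_rot: [0.707, 0.707, 0.0, 0.0]
wrist_force: [-0.3, -0.1, 1.3]
finger_gap: 0.189
gripper_force: 40.0
```

```bash
python3 st.py
```

```text
time 3.4833
tcp_pos [515.4352 198.5061 125.0475]
eef_rot [0.7071 0.7071 0.     0.    ]
wrist_force [-0.2943 -0.1122  1.2638]
wrist_torque [ 0.0423  0.0984 -0.0022]
finger_gap 0.1891
gripper_force 40.0011
```

Call:
{"fn": "send_rows", "kwargs": {"linear": [[0,0,-0.015],[0,0,-0.02],[0,0,-0.02],[0,0,-0.02],[0,0,-0.02],[0,0,-0.02],[0,0,-0.01],[0,0,0],[0,0,0],[0,0,0]], "rot": [[0,0,0],[0,0,0],[0,0,0],[0,0,0],[0,0,0],[0,0,0],[0,0,0],[0,0,0],[0,0,0],[0,0,0]], "grip": [1,1,1,1,1,1,1,1,1,1]}}

```text
time: 4.32
tcp_pos: [515.4, 198.5, 140.0]
eef_rot: [0.707, 0.707, -0.0, -0.0]
wrist_force: [0.4, 0.4, -2.4]
finger_gap: 0.184
gripper_force: 40.0
```

```bash
cat > av.py <<'E'
from bench import arm
import numpy as np,cv2,sys
from h import *
n=int(sys.argv[1]);F=[];T=[];P=[];H=[]
for i in range(n):
    p,z=arm.read_camera("side" if i%2 else "scene")
    m=arm.camera_model("side" if i%2 else "scene")
    s=arm.read_state();F.append(s["wrist_force"]);T.append(s["wrist_torque"]);P.append(s["tcp_pos"])
F,T,P=map(np.array,(F,T,P))
print("t",round(s["time"],2),"tcp",P.mean(0).round(2),"gap",round(s["finger_gap"],4))
print("F",F.mean(0).round(3),"sd",F.std(0).round(2),"T mNm",(1e3*T.mean(0)).round(1),"sd",(1e3*T.std(0)).round(1))
cv2.imwrite("pics/last.png",p[:,:,::-1])
E
python3 av.py 12
```

```text
t 4.92 tcp [515.43 198.49 140.  ] gap 0.1875
F [-0.142  0.109 -1.853] sd [0.57 0.66 0.58] T mNm [-8.7 -0.2 -6.8] sd [29.1 19.4 25.3]
```

Call:
{"fn": "send_rows", "kwargs": {"linear": [[0,0.02,0],[0,0.02,0],[0,0.01,0],[0,0,0],[0,0,-0.02],[0,0,-0.02],[0,0,-0.02],[0,0,-0.011],[0,0,0],[0,0,0]], "rot": [[0,0,0],[0,0,0],[0,0,0],[0,0,0],[0,0,0],[0,0,0],[0,0,0],[0,0,0],[0,0,0],[0,0,0]], "grip": [1,1,1,1,1,1,1,1,1,1]}}

```text
time: 5.75
tcp_pos: [521.5, 198.5, 148.7]
eef_rot: [0.707, 0.707, 0.0, 0.0]
wrist_force: [0.4, -1.0, -2.2]
finger_gap: 0.186
gripper_force: 40.0
```

```bash
python3 av.py 12
```

```text
t 6.35 tcp [521.42 198.48 148.53] gap 0.1851
F [ 0.053 -0.052 -2.074] sd [0.5  0.57 0.41] T mNm [ 8.7  1.4 -6.7] sd [39.9 26.2 32.2]
```

Call:
{"fn": "send_rows", "kwargs": {"linear": [[0,0,-0.006],[0,0,-0.006],[0,0,0],[0,0,0],[0,0,0],[0,0,0],[0,0,0],[0,0,0],[0,0,0],[0,0,0]], "rot": [[0,0,0],[0,0,0],[0,0,0],[0,0,0],[0,0,0],[0,0,0],[0,0,0],[0,0,0],[0,0,0],[0,0,0]], "grip": [1,1,1,1,1,1,1,1,1,1]}}

```text
time: 7.18
tcp_pos: [521.5, 198.5, 150.0]
eef_rot: [0.707, 0.707, 0.0, 0.0]
wrist_force: [1.1, -0.3, -1.5]
finger_gap: 0.186
gripper_force: 40.0
```

```bash
python3 av.py 14
```

```text
t 7.88 tcp [521.47 198.5  150.03] gap 0.1888
F [ 0.297 -0.038 -1.873] sd [0.44 0.36 0.63] T mNm [-10.5   3.4   6.5] sd [16.8 25.  26. ]
```

No catch at a 25 mm rise, so +x looks like the free side. I go on up a little and check again.

Call:
{"fn": "send_rows", "kwargs": {"linear": [[0,0,-0.008],[0,0,-0.009],[0,0,-0.008],[0,0,0],[0,0,0],[0,0,0],[0,0,0],[0,0,0],[0,0,0],[0,0,0]], "rot": [[0,0,0],[0,0,0],[0,0,0],[0,0,0],[0,0,0],[0,0,0],[0,0,0],[0,0,0],[0,0,0],[0,0,0]], "grip": [1,1,1,1,1,1,1,1,1,1]}}

```text
time: 8.72
tcp_pos: [521.5, 198.5, 153.0]
eef_rot: [0.707, 0.707, 0.0, 0.0]
wrist_force: [-0.1, -0.5, -1.6]
finger_gap: 0.189
gripper_force: 40.0
```

```bash
python3 av.py 14; python3 - <<'E'
import cv2
p=cv2.imread("pics/last.png");cv2.imwrite("pics/lift.png",cv2.resize(p[220:340,250:400],(750,600)))
E
```

```text
t 9.42 tcp [521.46 198.49 153.02] gap 0.1884
F [-0.036  0.025 -2.036] sd [0.38 0.34 0.49] T mNm [-6.9 -3.7 -6.6] sd [20.  23.8 26.2]
```

View pics/lift.png

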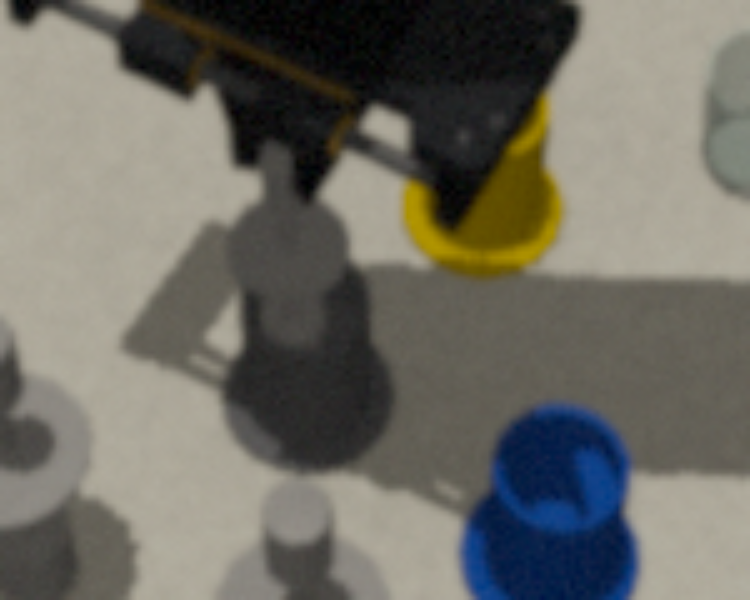

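The crop shows the cover clear of the mouth and the holder standing with its foot disc on the bench (310,410); the force is just the weight's. I draw it straight on up.

Call:
{"fn": "send_rows", "kwargs": {"linear": [[0,0,-0.02],[0,0,-0.03],[0,0,-0.04],[0,0,-0.04],[0,0,-0.04],[0,0,-0.03],[0,0,-0.02],[0,0,0],[0,0,0],[0,0,0]], "rot": [[0,0,0],[0,0,0],[0,0,0],[0,0,0],[0,0,0],[0,0,0],[0,0,0],[0,0,0],[0,0,0],[0,0,0]], "grip": [1,1,1,1,1,1,1,1,1,1]}}

```text
time: 10.25
tcp_pos: [521.3, 198.4, 179.2]
eef_rot: [0.707, 0.707, -0.0, -0.0]
wrist_force: [-0.1, -0.3, -2.3]
finger_gap: 0.188
gripper_force: 40.0
```

```bash
python3 av.py 8
```

```text
t 10.65 tcp [521.37 198.46 179.24] gap 0.1856
F [ 0.082 -0.104 -2.501] sd [0.44 0.34 0.38] T mNm [ -5.5   3.7 -13.5] sd [20.  14.3 31.2]
```

Call:
{"fn": "send_rows", "kwargs": {"linear": [[0,0,-0.02],[0,0,-0.03],[0,0,-0.04],[0,0,-0.05],[0,0,-0.05],[0,0,-0.05],[0,0,-0.05],[0,0,-0.03],[0,0,0],[0,0,0]], "rot": [[0,0,0],[0,0,0],[0,0,0],[0,0,0],[0,0,0],[0,0,0],[0,0,0],[0,0,0],[0,0,0],[0,0,0]], "grip": [1,1,1,1,1,1,1,1,1,1]}}

```text
time: 11.48
tcp_pos: [521.5, 198.5, 218.0]
eef_rot: [0.707, 0.707, 0.0, 0.0]
wrist_force: [0.9, -0.4, -2.4]
finger_gap: 0.188
gripper_force: 40.0
```

```bash
python3 av.py 8;  python3 - <<'E'
import cv2
p=cv2.imread("pics/last.png");cv2.imwrite("pics/out.png",cv2.resize(p[200:350,240:400],(640,600)))
E
```

```text
t 11.88 tcp [521.32 198.44 217.52] gap 0.1844
F [ 0.207 -0.052 -2.055] sd [0.39 0.45 0.51] T mNm [-14.7  18.3   9.7] sd [34.2 54.4 24.3]
```

View pics/out.png

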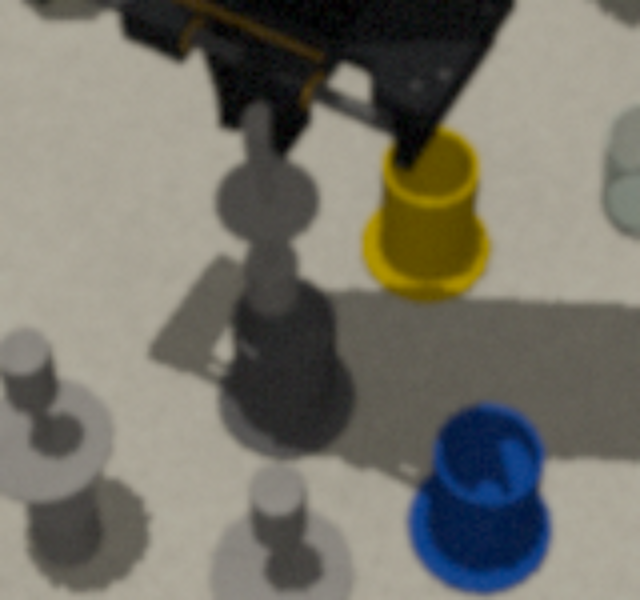

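The weight hangs clear above the mouth (270,270) and the holder is standing at (290,380). I carry it over to the pan.

Call:
{"fn": "send_rows", "kwargs": {"linear": [[0,0,-0.06],[-0.05,0.009,-0.1],[-0.12,0.02,-0.08],[-0.2,0.034,-0.027],[-0.2,0.034,0],[-0.2,0.034,0],[-0.2,0.034,0],[-0.2,0.034,0],[-0.2,0.034,0],[-0.2,0.034,0]], "rot": [[0,0,0],[0,0,0],[0,0,0],[0,0,0],[0,0,0],[0,0,0],[0,0,0],[0,0,0],[0,0,0],[0,0,0]], "grip": [1,1,1,1,1,1,1,1,1,1]}}

```text
time: 12.72
tcp_pos: [553.9, 8.4, 251.4]
eef_rot: [0.707, 0.707, 0.001, 0.001]
wrist_force: [-0.0, -0.1, -1.7]
finger_gap: 0.19
gripper_force: 40.0
```

Call:
{"fn": "send_rows", "kwargs": {"linear": [[-0.24,0.042,0],[-0.24,0.042,0],[-0.24,0.042,0],[-0.24,0.042,0],[-0.24,0.042,0],[-0.24,0.042,0],[-0.24,0.042,0],[-0.24,0.042,0],[-0.18,0.03,0],[-0.09,0.014,0]], "rot": [[0,0,0],[0,0,0],[0,0,0],[0,0,0],[0,0,0],[0,0,0],[0,0,0],[0,0,0],[0,0,0],[0,0,0]], "grip": [1,1,1,1,1,1,1,1,1,1]}}

```text
time: 13.55
tcp_pos: [598.5, -257.0, 250.9]
eef_rot: [0.708, 0.706, -0.0, 0.001]
wrist_force: [0.3, -0.7, -2.6]
finger_gap: 0.186
gripper_force: 40.0
```

```bash
python3 - <<'E'
from bench import arm
import cv2,numpy as np
from h import *
for n,(a,b,c,e) in {"scene":(365,140,412,220),"side":(285,245,336,318)}.items():
    p,z=arm.read_camera(n);w=cloud(z,arm.camera_model(n))[b:e,a:c].reshape(-1,3)
    g=cv2.cvtColor(p,cv2.COLOR_RGB2HSV)[b:e,a:c,1].ravel()<70
    Q=w[(w[:,2]>25)&(w[:,2]<70)&g];Q=Q[np.hypot(Q[:,0]-515,Q[:,1]-199)<40];print(n,"holder",circ(Q[:,:2],26).round(1))
    cv2.imwrite(f"pics/pl_{n}.png",p[:,:,::-1])
p=cv2.imread("pics/pl_scene.png");q=cv2.imread("pics/pl_side.png")
cv2.imwrite("pics/over.png",np.hstack([cv2.resize(p[100:280,110:290],(400,400)),cv2.resize(q[20:200,290:470],(400,400))]))
s=arm.read_state();print(s["time"],s["tcp_pos"],s["eef_rot"],s["wrist_force"])
E
```

```text
scene holder [516.7 198.2]
side holder [515.6 201.9]
13.65 [ 598.63290756 -255.21022083  250.41075883] [ 7.08272227e-01  7.05939234e-01 -2.93959457e-04  4.05102083e-04] [-0.19286779  0.05272602 -2.26020343]
```

View pics/over.png

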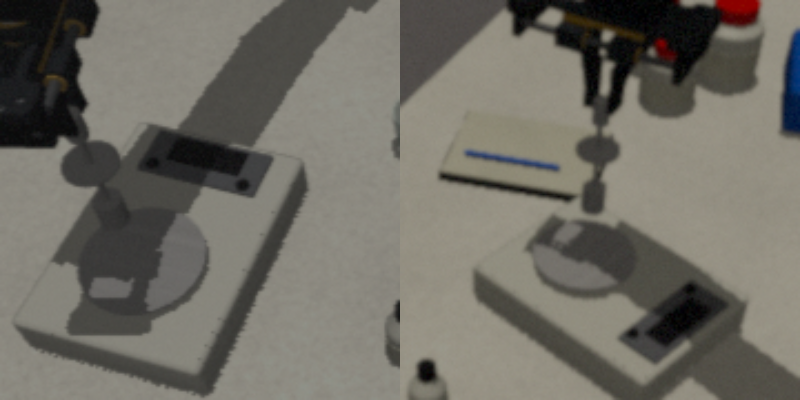

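The picture shows the weight hanging upright above the pan (left (115,210), right (595,195)). The holder has not moved within measuring error. I lower it.

Call:
{"fn": "send_rows", "kwargs": {"linear": [[0,0,0.03],[0,0,0.06],[0,0,0.08],[0,0,0.08],[0,0,0.08],[0,0,0.06],[0,0,0.04],[0,0,0.02],[0,0,0],[0,0,0]], "rot": [[0,0,0],[0,0,0],[0,0,0],[0,0,0],[0,0,0],[0,0,0],[0,0,0],[0,0,0],[0,0,0],[0,0,0]], "grip": [1,1,1,1,1,1,1,1,1,1]}}

```text
time: 14.48
tcp_pos: [599.2, -252.8, 196.2]
eef_rot: [0.707, 0.707, 0.0, 0.0]
wrist_force: [0.7, 0.6, -1.6]
finger_gap: 0.185
gripper_force: 40.0
```

```bash
python3 - <<'E'
from bench import arm
import cv2,numpy as np
from h import *
s=arm.read_state();print(s["time"],s["tcp_pos"],s["wrist_force"]);z0=s["tcp_pos"][2]-119
for n in("scene","side"):
    p,z=arm.read_camera(n);w=cloud(z,arm.camera_model(n)).reshape(-1,3)
    w=w[np.hypot(w[:,0]-599,w[:,1]+253)<32]
    for lo,hi,r in((6,27,13),(73,84,24)):
        Q=w[(w[:,2]>z0+lo)&(w[:,2]<z0+hi)];print(n,lo,len(Q),circ(Q[:,:2],r).round(1),Q.mean(0).round(1))
    v=cloud(z,arm.camera_model(n)).reshape(-1,3);v=v[(np.hypot(v[:,0]-599,v[:,1]+253)<75)&(abs(v[:,2]-70)<4)]
    print("pan",cv2.minEnclosingCircle(v[:,:2].astype(np.float32)),v[:,2].mean())
E
```

```text
14.4833 [ 599.23762619 -252.78517938  196.15509123] [ 0.6848479   0.6050138  -1.58916203]
scene 6 87 [ 598.7 -252.8] [ 607.5 -248.5   93.8]
scene 73 371 [ 592.9 -256. ] [ 601.7 -251.4  156.5]
pan ((599.9417724609375, -253.64276123046875), 61.5111198425293) 69.55393003736012
side 6 67 [ 599.7 -251.4] [ 596.9 -242.2   94.1]
side 73 189 [ 603.5 -254.1] [ 598.8 -248.1  156.9]
pan ((599.2340087890625, -251.9438018798828), 61.93968963623047) 69.89480310435431
```

Call:
{"fn": "send_rows", "kwargs": {"linear": [[0,0,0.012],[0,0,0.012],[0,0,0.012],[0,0,0.01],[0,0,0.008],[0,0,0.006],[0,0,0.005],[0,0,0.005],[0,0,0],[0,0,0]], "rot": [[0,0,0],[0,0,0],[0,0,0],[0,0,0],[0,0,0],[0,0,0],[0,0,0],[0,0,0],[0,0,0],[0,0,0]], "grip": [1,1,1,1,1,1,1,1,1,1]}}

```text
time: 15.42
tcp_pos: [599.2, -252.7, 187.6]
eef_rot: [0.707, 0.707, 0.0, 0.0]
wrist_force: [-0.7, 0.5, -0.6]
finger_gap: 0.185
gripper_force: 40.0
```

```bash
python3 av.py 12
```

```text
t 16.02 tcp [ 599.15 -252.7   187.55] gap 0.1896
F [-0.41  -0.168 -0.542] sd [0.45 0.45 0.51] T mNm [-0.8 23.5  6.2] sd [24.5 40.8 26.9]
```

On the pan, about three quarters of the weight is taken. I settle 0.5 mm more, soften the grip and open slowly.

Call:
{"fn": "send_rows", "kwargs": {"linear": [[0,0,0.003],[0,0,0.002],[0,0,0],[0,0,0],[0,0,0],[0,0,0],[0,0,0],[0,0,0],[0,0,0],[0,0,0]], "rot": [[0,0,0],[0,0,0],[0,0,0],[0,0,0],[0,0,0],[0,0,0],[0,0,0],[0,0,0],[0,0,0],[0,0,0]], "grip": [1,1,1,1,1,1,1,1,1,1], "newtons": 5}}

```text
time: 16.85
tcp_pos: [599.1, -252.7, 186.9]
eef_rot: [0.707, 0.707, 0.0, 0.0]
wrist_force: [0.5, 0.6, -1.1]
finger_gap: 0.203
gripper_force: 5.0
```

Call:
{"fn": "send_rows", "kwargs": {"linear": [[0,0,0],[0,0,0],[0,0,0],[0,0,0],[0,0,0],[0,0,0],[0,0,0],[0,0,0],[0,0,0],[0,0,0]], "rot": [[0,0,0],[0,0,0],[0,0,0],[0,0,0],[0,0,0],[0,0,0],[0,0,0],[0,0,0],[0,0,0],[0,0,0]], "grip": [0.6,0.57,0.54,0.5,0.45,0.4,0.3,0.2,0.1,0]}}

```text
time: 17.68
tcp_pos: [599.1, -252.7, 186.9]
eef_rot: [0.707, 0.707, 0.0, 0.0]
wrist_force: [-0.0, 1.1, 0.3]
finger_gap: 0.454
gripper_force: 0.0
```

Call:
{"fn": "send_rows", "kwargs": {"linear": [[0,0,0],[0,0,0],[0,0,-0.02],[0,0,-0.04],[0,0,-0.08],[0,0,-0.12],[0,0,-0.15],[0,0,-0.15],[0,0,-0.1],[0,0,0]], "rot": [[0,0,0],[0,0,0],[0,0,0],[0,0,0],[0,0,0],[0,0,0],[0,0,0],[0,0,0],[0,0,0],[0,0,0]], "grip": [-0.2,-0.2,-0.2,-0.2,-0.2,-0.2,-0.2,-0.2,-0.2,-0.2]}}

```text
time: 18.52
tcp_pos: [600.2, -253.2, 269.9]
eef_rot: [0.707, 0.707, 0.001, 0.002]
wrist_force: [-0.5, 0.5, 0.5]
finger_gap: 0.596
gripper_force: 0.0
```

```bash
python3 - <<'E'
from bench import arm
import cv2,numpy as np
from h import *
for n in("scene","side"):
    p,z=arm.read_camera(n);w=cloud(z,arm.camera_model(n)).reshape(-1,3)
    w=w[np.hypot(w[:,0]-599,w[:,1]+253)<32];z0=68
    for lo,hi,r in((6,27,13),(114,138,9)):
        Q=w[(w[:,2]>z0+lo)&(w[:,2]<z0+hi)];print(n,lo,len(Q),circ(Q[:,:2],r).round(1))
    cv2.imwrite(f"pics/f_{n}.png",p[:,:,::-1])
p=cv2.imread("pics/f_scene.png");q=cv2.imread("pics/f_side.png")
cv2.imwrite("pics/fin.png",np.vstack([np.hstack([p[60:260,100:500]]),q[70:350,100:500]]))
s=arm.read_state();print(s["time"],s["tcp_pos"],s["finger_gap"],s["wrist_force"])
E
```

```text
scene 6 83 [ 598.5 -252.6]
scene 114 100 [ 598.7 -252.7]
side 6 66 [ 599.  -251.1]
side 114 70 [ 599.  -250.7]
18.6167 [ 599.24009462 -252.77147071  266.17934995] 0.5988915998534037 [ 0.23344266  0.10543092 -0.46269878]
```

View pics/fin.png

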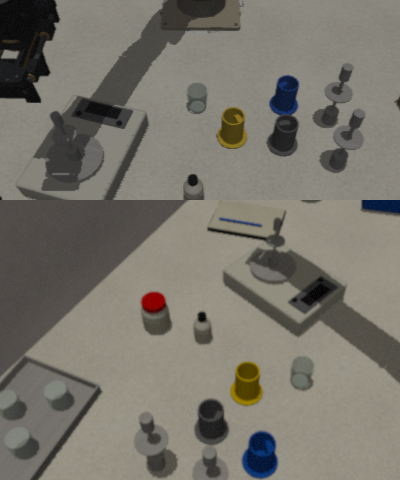

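The weight stands upright on the middle of the pan (scene (65,150), side (275,260) in the crop). The holder is standing at (284,135), the bystanders are where they were, and the gripper is clear.

```bash
python3 -c "
from bench import arm
print(arm.sign_off())"
```

```text
the job is handed in; nothing more can be done
None
```

The weight came free on the holder's +x side and now stands upright on the middle of the balance pan, released; the holder was neither lifted nor measurably moved, the beaker, bottle and jar were left alone, and I handed the job in at about 18.6 s.

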